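# Unclamp a cue shaft and show its tip to the inspection camera

## Task

Swing the clamp's arm fully open by its upright knob, lift the maple cue shaft out of the cradle and hold it up in the air for the inspection camera: level, in line with the lens and centred on it, leather tip towards the lens with its face 70 mm from the glass. Finish while still holding the shaft steady there; do not put it down or let go. Leave the clamp arm open, and leave the camera and the other bench tools where they are.

Things in the scene. Friction and masses are not known exactly. Their poses are not given: they have to be found in the camera images.
- clamp: Grey clamp fixed to the bench, base plate 160 x 110 x 12 mm, origin at the centre of the plate's underside, z up. Two dark steel V-blocks (each 20 mm long along x, 36 mm wide) stand at x = -55 and x = +45 mm of its frame and carry the shaft along its x axis with the shaft's centre line 50 mm above the bench; the 80 mm between the blocks is free for fingers down to the plate.
- clamp_arm (a joint): Swing angle of the steel clamp arm about the clamp's upright pivot, rad. 0 = shut: the arm lies across above the shaft (1.5 mm over it) and blocks lifting; it grows clockwise seen from above to the stop at 1.57 = fully open, arm pointing to the clamp's -x beside the shaft. Starts between 0 and 0.2. It stays where it is left; about 2 N at the knob moves it.
- knob (a point): Middle of the upright black cylindrical knob at the free end of the clamp arm: 16 mm diameter, 40 mm tall, from 72 to 112 mm above the bench; this point is 92 mm up and 75 mm from the pivot axis. The arm is 18 mm wide, its top 72 mm above the bench.
- pivot (a point): Point on the upright pivot axis of the clamp arm, at the arm's underside, 62 mm above the bench; at x = -55, y = +42 mm of the clamp. The pivot's hub reaches 88 mm above the bench.
- shaft: Front section of a cue shaft, a straight rod 220 mm long, about 50 g: maple, 14 mm diameter; at the rear a 25 mm steel collar (15 mm diameter), at the front a white ferrule 26 mm long and a brown leather tip 7 mm long (13.6 mm diameter). Origin at mid length on the centre line; x runs along the rod to the tip. Starts level in the V-blocks, tip to the clamp's +x, origin within 8 mm of the clamp's.
- tip (a point): Centre of the flat face of the shaft's leather tip, 110 mm from the shaft's origin along its +x.
- lens (a point): Centre of the front glass of the inspection camera, which rides on a post (top 282 mm above the bench) at a height that varies, lens 140 to 210 mm above the bench. The camera looks level along this frame's -x; z up. The lens barrel is 30 to 36 mm across, the camera's housing behind it 50 x 50 x 44 mm.
- stand: Fixed camera stand with the camera: base plate 100 x 120 x 12 mm; origin at the bench under the lens axis, 57 mm behind the glass; z up, camera looks to its -x.
- trimmer: Steel tip trimmer standing on the bench, a waisted cylinder 34 mm across, 50 mm tall; origin at the centre of its underside. To be left alone.
- tube: Copper burnishing tube standing on end, 24 mm across, 60 mm tall; origin at the centre of its lower end. To be left alone.
- ferrule: Spare white ferrule standing on end, 16 mm across, 26 mm tall; origin at the centre of its lower end. To be left alone.
- file: Flat bronze-coloured shaping file with a dark handle lying on the bench, 160 x 22 x 12 mm, along its x; origin at mid length on its underside. To be left alone.
Not all that is in view belongs to the job. Leave any blue or green look-alike of the shaft alone.

How it is judged:
By the outcome, as a careful person would: the job done as asked, in the order asked, and still so for the second after the job is handed in, while the arm keeps its last pose, push and grip.
It also fails if it takes over 45 s, if anything falls off the work surface, if the arm or the gripper's body presses on something with over 40 N, if the wrist force passes 120 N, or if a joint passes its speed limit or range.

## Robot

A 7-joint arm with a two-finger parallel gripper is mounted at the origin on the work surface. World frame = base frame: x ahead of the robot, y to its left, z up, the work surface at z = 0. Lengths are in mm, angles in rad, forces in N, time in s.
With the tool pointing down it reaches from about 400 to 875 mm from the base axis. Payload 19.3 kg.
Tool frame: the origin (TCP) lies at the very end of the fingers, on their centre line; the grasp point (between the pads) lies 19 mm behind it; z points along the fingers, y is the line along which they close (so a half turn about z gives the same grasp; the last joint's range is limited). The gripper opens to 85 mm and grips with 20 to 120 N. Pads are 22 mm wide; open, the fingers measure 114 mm over their backs; the gripper's body (76 mm by 85 mm) begins 54 mm behind the grasp point. The pads swing forward as they close: fully open they stand 13 mm farther back than shut.
Start: joints at [1.144, 0.521, -0.036, 1.599, 0.021, 1.021, -0.113], TCP at [218.27, -585.639, 231.291] pointing down, gripper open.
Joint ranges: [-2.91, 2.91], [-0.3, 2.13], [-1.5, 1.42], [0.17, 2.43], [-1.26, 4.41], [0.16, 1.93], [-2.52, 2.52]. Speed limits (rad/s): [1.89, 1.89, 2.39, 2.39, 3.01, 3.01, 3.01].

## Interface

Orientations are given as a 3x3 rotation matrix whose columns are the frame's x, y, z axes.
In Python, from rig import telemetry, camera, camera_model, workorder, spotter gives the robot as it stands.
- The arm moves only by the tool apply_moves, never from a script. Its argument "increments" is a list of rows, each an object of numbers: "tx", "ty", "tz": the shift along the tool's x, y, z normalised to -1 to 1, where 1 is 2.5 cm; "roll": the turn about the tool's z normalised to -1 to 1, where 1 is 0.1 rad; "grip": the opening, from -1 (shut) to 1 (fully open). In form: [{"tx": .., "ty": .., "tz": .., "roll": .., "grip": ..}, ...]. A call has 1 to 8 rows; each row shifts and turns the commanded pose from where the row before left it, along the tool's axes as they then stand; what a row does not reach is not made up. A row lasts 1/12 s, in which the tool goes at most 41.7 mm and 7.16 degrees, less where a joint would pass 70% of its speed; a pose out of reach is approached as far as the arm can. A call with a number of a shift or a turn outside -1 to 1 is refused whole. A call with a gripper value outside its range is refused whole. The fingers move at their own pace and stop on an object; "force" is the grip in N (left out, the last holds). Time passes only in rows, so rows that do not move let the fingers close. It gives the time, the measured TCP pose, the force, the opening and the grip force at its end, in the units of the state.
- telemetry.get_obs(): the state, without advancing time (a new reading comes with each control period).
- camera(name): name is "side" or "top"; returns the picture (384x512x3 uint8, red, green, blue); there is no depth.
- camera_model(name): a dict with "K" (3x3 intrinsics, pixels), "eye" and "attitude" of the camera in the world. Camera axes: x right, y up, looking along -z (the intrinsics and any distortion apply to the point x, -y, -z); pixel columns grow to the right and rows downward; lengths in mm; the calibration is good to about 2 mm. A picture is of the moment at which its call begins. camera_model takes no time and is no camera call.
- workorder.hand_in(): hands the job in; it is judged then, once.
Trained networks look in the newest picture that a camera, given by its name, has taken for a name from the list of things; names that differ only in an ending like _2 or _b are one class to them, and where a whole thing is asked for, a point or a joint stands for the part that bears it (a point fixed in the world has none). Each returns a list of dicts, best first, with "confidence" (0 to 1); they miss things now and then, are a little off and sometimes report something else, mostly with a low value. They report only what shows in the picture. A call takes as long as a camera call. They do not tell look-alikes from the thing itself.
- spotter.boxes_of(camera, target): "rect" ([left, top, right, bottom] as shares, 0 to 1, of the picture: columns of its width, rows of its height, round what is visible of it).
- spotter.trace(camera, target): "mask" (384x512 bool, what is visible of it) and "rect" ([left, top, right, bottom] as shares, 0 to 1, of the picture: columns of its width, rows of its height, round what is visible of it).
The state is a dict: "time_s": time; "joint_positions": joint angles; "qd": joint speeds; "joint_torque": joint torques, N m; "tool_pos": TCP position; "orientation": TCP orientation; "wrist_force": force on the tool from outside, world axes, zero at the start; "wrist_torque": the same for the moment, N m; "gripper_width": opening from 0.0 (shut) to 1.0 (fully open); "gripper_force": force on a finger pad.
Only numpy, scipy, OpenCV 4.12 (cv2) and the standard library are available. Lean on these libraries where they do the work, as an engineer would, in place of code of your own. Each camera call takes 0.05 s, during which the arm holds its last target. There are 200 camera calls.

## Working session

There is one attempt and no reset: what is moved stays moved. The work goes in short steps, Python scripts to look and compute and a tool call to move; the robot and the scene stay as the last step left them, time stands still between calls to the robot, and variables do not carry over. Pictures are saved under pics/ and viewed, at most 10 in all, crops included, and the job is handed in when it is done.

Besides the shell and the picture viewer there is one more tool, called after "Request:" as a command line: name --argument value ..., lists and objects as JSON in quotes. apply_moves: Moves the arm, as the interface text tells. Scaled input: -1 to 1 covers 2.5 cm each way for a shift and 0.1 rad each way for a turn. Its arguments: {"type":"object","properties":{"increments":{"type":"array"},"force":{"type":"number"}},"required":["increments"]}

```bash
mkdir -p pics; ls
python3 - <<'E'
from rig import telemetry, camera, camera_model, workorder, spotter
import cv2,numpy as np
o=telemetry.get_obs();print(o)
for n in("side","top"):
    m=camera_model(n);print(n,m)
    im=camera(n);cv2.imwrite(f"pics/{n}0.png",im[:,:,::-1])
    np.save(f"{n}0.npy",im)
    for t in("clamp","knob","shaft","tip","lens","stand","clamp_arm"):
        for r in spotter.boxes_of(n,t)[:3]:
            print(n,t,round(r["confidence"],2),(np.array(r["rect"])*[512,384,512,384]).round(1))
E
cd pics; python3 -c "
import cv2,numpy as np
a=cv2.imread('side0.png');b=cv2.imread('top0.png')
cv2.imwrite('s.png',cv2.resize(a,(800,600)));cv2.imwrite('t.png',cv2.resize(b,(800,600)))"
```

```text
pics
{'time_s': 0.0, 'joint_positions': array([ 1.14380844,  0.52203742, -0.03632434,  1.59998387,  0.02118645,
        1.02110749, -0.11279128]), 'qd': array([ 3.07173613e-04,  5.38674456e-04, -5.28310444e-04,  1.09210237e-03,
        1.05964514e-03,  9.05887857e-05,  1.62639621e-03]), 'joint_torque': array([ 1.67228376e-03, -9.27088308e+01,  1.98062003e+00, -3.69914997e+01,
        1.78779551e-02,  8.36724008e-03, -6.36904451e-05]), 'tool_pos': array([ 218.14280056, -585.34024948,  230.71982331]), 'orientation': array([[ 9.37027514e-01,  3.49255234e-01, -4.68982912e-04],
       [ 3.49255541e-01, -9.37026926e-01,  1.05184110e-03],
       [-7.20886075e-05, -1.14939893e-03, -9.99999337e-01]]), 'wrist_force': array([-0.29769607, -0.54920838, -0.68325667]), 'wrist_torque': array([-0.03392384, -0.05472504,  0.02933511]), 'gripper_force': 0.0, 'gripper_width': 1.0042339773914661}
side {'K': array([[408.93617858,   0.        , 252.28072751],
       [  0.        , 408.93617858, 188.61473176],
       [  0.        ,   0.        ,   1.        ]]), 'eye': array([ 352.95503102, -934.17348479,  7
[... 844 characters left out ...]
  ,   0.        ,   1.        ]]), 'eye': array([ 472.07036864,   22.04474135, 1324.89934374]), 'attitude': array([[-0.01799474,  0.99777563, -0.06418707],
       [-0.99982694, -0.01765432,  0.00586684],
       [ 0.00472061,  0.06428154,  0.99792064]])}
top clamp 0.95 [266.5 155.3 332.5 196.8]
top knob 0.69 [312.9 161.5 328.6 197.4]
top shaft 0.88 [286.9 221.7 294.1 305.6]
top shaft 0.72 [113.2 262.8 188.9 300.5]
top shaft 0.69 [358.9 154.4 413.  214.6]
top tip 0.82 [262.1 164.1 344.6 182.2]
top tip 0.73 [358.6 154.9 413.9 216.1]
top tip 0.66 [284.9 221.3 296.4 304.1]
top lens 0.74 [ 89.1 167.9 138.4 197.8]
top stand 0.88 [ 78.2 165.1 155.6 214.5]
top clamp_arm 0.52 [318.  157.3 331.1 197.5]
```

View pics/s.png

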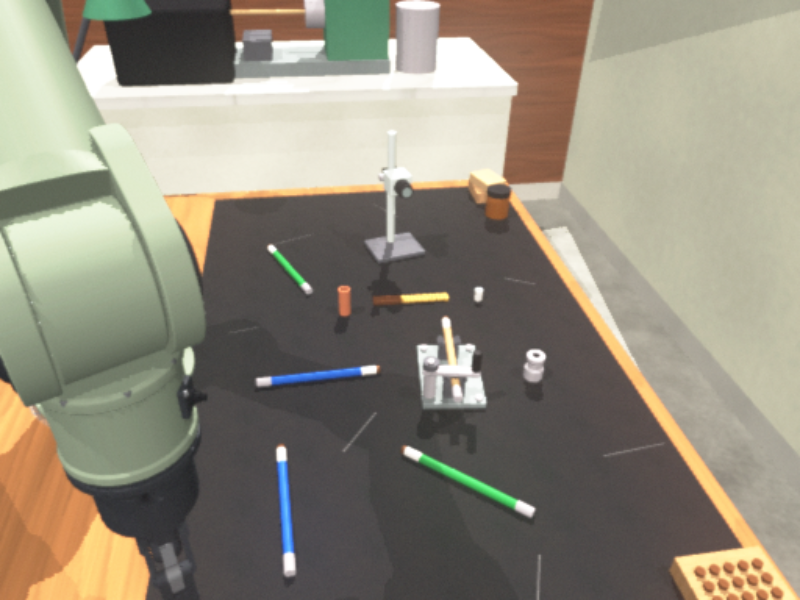

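View pics/t.png

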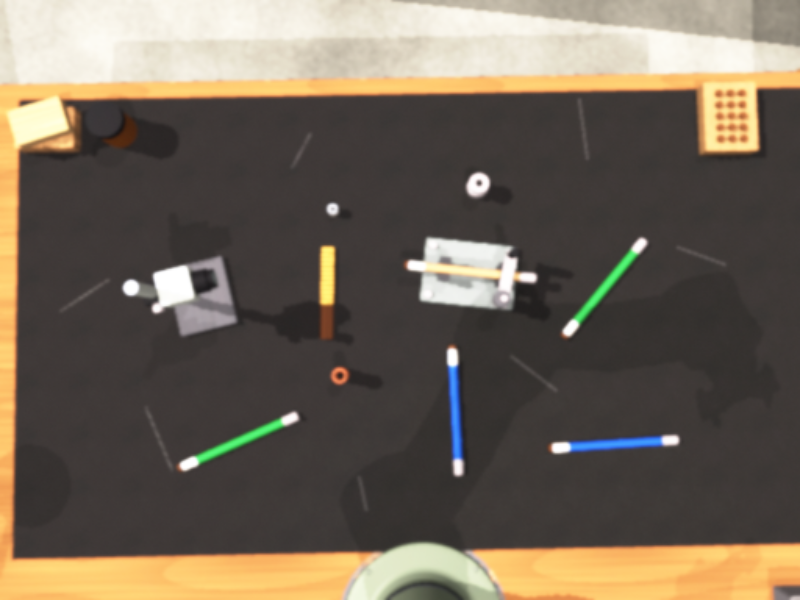

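Side view: the maple shaft lies in the grey clamp at about (450,360)/800 px. Its white ferrule and brown tip point up-left, towards the camera stand at (390,200). Top view: clamp at (470,272), shaft from (408,266) to (535,278), lens barrel at about (205,280). Candidates for the shaft in the top view are maple (470,272), green (605,288) and (240,440), and blue (455,410) and (615,443). Only the maple one in the cradle fits the description, so I'll confirm it in an enlarged crop.

```bash
cat > h.py <<'E'
import numpy as np,cv2
from rig import camera_model
M={n:camera_model(n) for n in("side","top")}
def ray(n,u,v):
    m=M[n];d=np.linalg.inv(m["K"])@[u,v,1];d=m["attitude"]@(d*[1,-1,-1]);return m["eye"],d
def onz(n,u,v,z):
    e,d=ray(n,u,v);return e+d*(z-e[2])/d[2]
def proj(n,P):
    m=M[n];c=(np.atleast_2d(P)-m["eye"])@m["attitude"]*[1,-1,-1];p=c@m["K"].T;return p[:,:2]/p[:,2:]
def tri(u1,u2):
    A=[];b=[]
    for n,u in(("side",u1),("top",u2)):
        e,d=ray(n,*u);d/=np.linalg.norm(d);Q=np.eye(3)-np.outer(d,d);A.append(Q);b.append(Q@e)
    x=np.linalg.lstsq(np.vstack(A),np.hstack(b),rcond=None)[0]
    return x,[np.linalg.norm(a@x-c) for a,c in zip(A,b)]
E
python3 - <<'E'
import cv2,numpy as np
from h import *
s=cv2.imread('pics/side0.png');t=cv2.imread('pics/top0.png')
def c(im,x,y,w,h): return cv2.resize(im[y:y+h,x:x+w],(400,300),interpolation=cv2.INTER_CUBIC)
A=np.vstack([np.hstack([c(t,255,140,100,75),c(t,75,155,100,75)]),np.hstack([c(s,250,195,80,60),c(s,225,80,80,60)])])
cv2.imwrite('pics/crop.png',A)
E
```

```text
(no output)
```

View pics/crop.png

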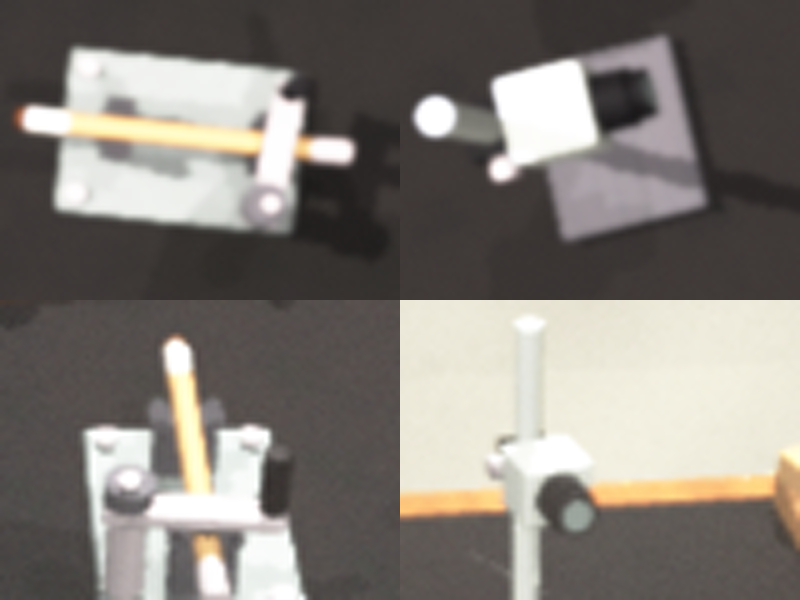

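Top-left crop: the maple shaft with white ferrule and brown tip sits in the clamp, tip at crop (18,117), collar end (355,151), hub (269,203), knob (293,80). The arm lies across it near the collar end, so the maple shaft is confirmed. The lens glass is at crop (577,516) in the bottom-right panel; from the top, the barrel's front is at about (655,92).

Run:
```python
from h import *
from scipy.optimize import least_squares
T=lambda u,v,ox=255,oy=140,k=4:(ox+u/k,oy+v/k)
S=lambda u,v,ox=250,oy=195,k=5:(ox+u/k,oy+(v-300)/k)
def R(a): c,s=np.cos(a),np.sin(a);return np.array([[c,-s,0],[s,c,0],[0,0,1]])
np.set_printoptions(precision=1,suppress=True)
ti=onz("top",*T(18,117),50);re=onz("top",*T(355,151),50);print("tip",ti,"rear",re,np.linalg.norm(ti-re))
print("tip tri",tri(S(175,338),T(18,117)))
for p in[(70,47),(298,68),(292,233),(55,212)]:print("pl",onz("top",*T(*p),12))
print("hub",onz("top",*T(266,203),88),tri(S(130,478),T(269,203)),"knob",onz("top",*T(293,80),112),tri(S(278,452),T(293,80)))
# clamp fit: local pts
loc=np.array([[80,-55,12],[-80,-55,12],[-80,55,12],[80,55,12],[-55,42,88]])
pix=np.array([T(70,47),T(298,68),T(292,233),T(55,212),T(266,203)])
d=ti-re;y0=np.arctan2(d[1],d[0])
f=lambda q:(proj("top",loc@R(q[2]).T+[q[0],q[1],0])-pix).ravel()
r=least_squares(f,[*((ti+re)[:2]/2),y0]);print("clamp",r.x,np.degrees(r.x[2]),r.fun,"shaft yaw",np.degrees(y0),"shaft c",(ti+re)/2)
a=r.x[2]
for n in("side","top"): print(n,"knob pred th=0,.1,.2",[proj(n,R(a)@(np.array([-55,42,0])+75*np.array([-np.sin(t),-np.cos(t),0])+[0,0,112])+[r.x[0],r.x[1],0])[0] for t in(0,.1,.2)])
print("knob px",T(293,80),S(278,452))
# stand
T2=lambda u,v:T(u-400,v,75,155)
S2=lambda u,v:S(u-400,v,225,80)
g=tri(S2(577,516),T2(655,95));print("lens",g,S2(577,516))
for p in[(667,37),(707,208),(565,242)]:print("sp",onz("top",*T2(*p),12))
for z in(140,170,200): print("lens z",z,[onz("top",*T2(*p),z+25) for p in[(492,80),(580,58),(600,140),(515,165)]],onz("side",*S2(577,516),z))
```

```text
tip [608.   17.3  50. ] rear [ 581.6 -204.5   50. ] 223.30611726893977
tip tri (array([607.9,  17.2,  57. ]), [np.float64(0.5976849130689011), np.float64(0.5976849130689855)])
pl [659.3 -19.1  12. ]
pl [ 642.2 -174.    12. ]
pl [ 529.9 -166.9   12. ]
pl [547.   -6.8  12. ]
hub [ 546.  -139.9   88. ] (array([ 546.6, -141.8,   89.2]), [np.float64(0.7078467713503459), np.float64(0.7078467713498107)]) knob [ 621.7 -155.7  112. ] (array([ 621.4, -155.9,  110. ]), [np.float64(0.5746464295785966), np.float64(0.5746464295782692)])
clamp [594.4 -91.2   1.5] 84.01751358872487 [-0.6  0.7  0.9  0.5 -0.7 -0.5 -0.3 -0.4  0.6 -0.3] shaft yaw 83.20907171214365 shaft c [594.8 -93.6  50. ]
side knob pred th=0,.1,.2 [array([305.3, 223.2]), array([305.6, 225.1]), array([305.6, 226.9])]
top knob pred th=0,.1,.2 [array([325.7, 160.2]), array([328.7, 160.6]), array([331.6, 161.3])]
knob px (328.25, 160.0) (305.6, 225.4)
lens (array([577.9, 302.7, 182.2]), [np.float64(1.5254478288087139), np.float64(1.5254478288082836)]) (260.4, 123.2)
sp [631.3 336.6  12. ]
sp [514.8 309.9  12. ]
sp [493.5 405.5  12. ]
lens z 140 [array([588.7, 404.6, 165. ]), array([601., 352., 165.]), array([551.5, 340. , 165. ]), array([537.5, 390.7, 165. ])] [595.4 389.9 140. ]
lens z 170 [array([585.7, 394.7, 195. ]), array([597.7, 343.5, 195. ]), array([549.5, 331.8, 195. ]), array([535.8, 381.2, 195. ])] [584.  327.8 170. ]
lens z 200 [array([582.7, 384.8, 225. ]), array([594.3, 334.9, 225. ]), array([547.4, 323.6, 225. ]), array([534.1, 371.6, 225. ])] [572.7 265.7 200. ]
```

```bash
cat > p.py <<'E'
import numpy as np,json
from rig import telemetry
# straight-line plan to waypoints [(x,y,z,yaw_of_tool_y_deg)], rows rounded to 2 decimals with feedback
def plan(wps,grip=None,n=None):
    o=telemetry.get_obs();p=np.array(o["tool_pos"]);y=o["orientation"][:,1];a=np.arctan2(y[1],y[0])
    print("now",p.round(1),round(np.degrees(a),2),"F",np.round(o["wrist_force"],1),"g",round(o["gripper_width"],3),round(o["gripper_force"],1),"t",round(o["time_s"],2))
    rows=[]
    for w in wps:
        t=np.array(w[:3],float);b=np.radians(w[3])
        if len(rows)==0 and w[3]-np.degrees(a)>180:a+=2*np.pi
        if len(rows)==0 and w[3]-np.degrees(a)<-180:a-=2*np.pi
        k0=n or max(1,int(np.ceil(max(np.linalg.norm(t-p)/24.,abs(b-a)/.098))))
        for k in range(k0,0,-1):
            R=np.array([[np.sin(a)*-1,np.cos(a),0],[np.cos(a),np.sin(a),0],[0,0,-1]])
            R[:,0]=np.cross(R[:,1],R[:,2])
            d=np.clip((R.T@((t-p)/k)/25).round(2),-1,1);r=float(np.clip(round(-(b-a)/k/.1,2),-1,1))
            p=p+R@d*25;a-=r*.1
            row=dict(tx=float(d[0]),ty=float(d[1]),tz=float(d[2]),roll=r)
            if grip is not None:row["grip"]=grip
            rows.append(row)
    for i in range(0,len(rows),8):print(json.dumps(rows[i:i+8]))
    print(len(rows),"end",p.round(1),np.degrees(a).round(2))
E
python3 - <<'E'
from p import *
plan([(621.5,-156,180,78.7)],-0.05)
E
```

```text
now [ 218.3 -585.6  231.3] -69.56 F [-0.5  0.  -0.3] g 0.996 0.0 t 0.8
[{"tx": 0.78, "ty": -0.39, "tz": 0.08, "roll": -0.96, "grip": -0.05}, {"tx": 0.82, "ty": -0.31, "tz": 0.08, "roll": -0.96, "grip": -0.05}, {"tx": 0.84, "ty": -0.23, "tz": 0.08, "roll": -0.96, "grip": -0.05}, {"tx": 0.86, "ty": -0.15, "tz": 0.08, "roll": -0.96, "grip": -0.05}, {"tx": 0.87, "ty": -0.07, "tz": 0.08, "roll": -0.96, "grip": -0.05}, {"tx": 0.87, "ty": 0.02, "tz": 0.08, "roll": -0.96, "grip": -0.05}, {"tx": 0.87, "ty": 0.1, "tz": 0.07, "roll": -0.96, "grip": -0.05}, {"tx": 0.85, "ty": 0.18, "tz": 0.08, "roll": -0.96, "grip": -0.05}]
[{"tx": 0.83, "ty": 0.26, "tz": 0.07, "roll": -0.96, "grip": -0.05}, {"tx": 0.8, "ty": 0.34, "tz": 0.08, "roll": -0.96, "grip": -0.05}, {"tx": 0.77, "ty": 0.42, "tz": 0.07, "roll": -0.96, "grip": -0.05}, {"tx": 0.72, "ty": 0.49, "tz": 0.08, "roll": -0.96, "grip": -0.05}, {"tx": 0.67, "ty": 0.56, "tz": 0.07, "roll": -0.96, "grip": -0.05}, {"tx": 0.62, "ty": 0.62, "tz": 0.08, "roll": -0.96, "grip": -0.05}, {"tx": 0.55, "ty": 0.68, "tz": 0.07, "roll": -0.96, "grip": -0.05}, {"tx
[... 151 characters left out ...]
 0.8, "tz": 0.08, "roll": -0.96, "grip": -0.05}, {"tx": 0.26, "ty": 0.83, "tz": 0.07, "roll": -0.96, "grip": -0.05}, {"tx": 0.18, "ty": 0.86, "tz": 0.08, "roll": -0.95, "grip": -0.05}, {"tx": 0.1, "ty": 0.87, "tz": 0.07, "roll": -0.96, "grip": -0.05}, {"tx": 0.01, "ty": 0.87, "tz": 0.08, "roll": -0.95, "grip": -0.05}, {"tx": -0.07, "ty": 0.87, "tz": 0.07, "roll": -0.96, "grip": -0.05}, {"tx": -0.15, "ty": 0.86, "tz": 0.08, "roll": -0.95, "grip": -0.05}]
[{"tx": -0.23, "ty": 0.84, "tz": 0.07, "roll": -0.96, "grip": -0.05}, {"tx": -0.31, "ty": 0.82, "tz": 0.08, "roll": -0.95, "grip": -0.05}, {"tx": -0.4, "ty": 0.78, "tz": 0.07, "roll": -0.96, "grip": -0.05}]
27 end [ 621.6 -156.1  180. ] 78.72
```

Request:
apply_moves --increments '[{"tx":0.78,"ty":-0.39,"tz":0.08,"roll":-0.96,"grip":-0.05},{"tx":0.82,"ty":-0.31,"tz":0.08,"roll":-0.96,"grip":-0.05},{"tx":0.84,"ty":-0.23,"tz":0.08,"roll":-0.96,"grip":-0.05},{"tx":0.86,"ty":-0.15,"tz":0.08,"roll":-0.96,"grip":-0.05},{"tx":0.87,"ty":-0.07,"tz":0.08,"roll":-0.96,"grip":-0.05},{"tx":0.87,"ty":0.02,"tz":0.08,"roll":-0.96,"grip":-0.05},{"tx":0.87,"ty":0.1,"tz":0.07,"roll":-0.96,"grip":-0.05},{"tx":0.85,"ty":0.18,"tz":0.08,"roll":-0.96,"grip":-0.05}]'

```text
time_s: 1.47
tool_pos: [338.3, -457.5, 215.6]
orientation: [[0.427, 0.904, 0.0], [0.904, -0.427, -0.0], [-0.0, 0.0, -1.0]]
wrist_force: [-0.2, -0.9, -0.7]
gripper_width: 0.477
gripper_force: 0.0
```

Request:
apply_moves --increments '[{"tx":0.83,"ty":0.26,"tz":0.07,"roll":-0.96,"grip":-0.05},{"tx":0.8,"ty":0.34,"tz":0.08,"roll":-0.96,"grip":-0.05},{"tx":0.77,"ty":0.42,"tz":0.07,"roll":-0.96,"grip":-0.05},{"tx":0.72,"ty":0.49,"tz":0.08,"roll":-0.96,"grip":-0.05},{"tx":0.67,"ty":0.56,"tz":0.07,"roll":-0.96,"grip":-0.05},{"tx":0.62,"ty":0.62,"tz":0.08,"roll":-0.96,"grip":-0.05},{"tx":0.55,"ty":0.68,"tz":0.07,"roll":-0.96,"grip":-0.05},{"tx":0.49,"ty":0.72,"tz":0.08,"roll":-0.96,"grip":-0.05}]'

```text
time_s: 2.13
tool_pos: [457.7, -330.3, 200.6]
orientation: [[-0.321, 0.947, 0.0], [0.947, 0.321, -0.0], [-0.0, 0.0, -1.0]]
wrist_force: [-0.6, 0.3, -1.2]
gripper_width: 0.474
gripper_force: 0.0
```

Run:
```python
from p import *
plan([(621.5,-156,180,78.7)],-0.05)
print(telemetry.get_obs()["joint_positions"])
```

```text
now [ 457.7 -330.3  200.6] 18.71 F [-0.6  0.3 -1.2] g 0.474 0.0 t 2.13
[{"tx": 0.41, "ty": 0.77, "tz": 0.07, "roll": -0.95, "grip": -0.05}, {"tx": 0.33, "ty": 0.8, "tz": 0.08, "roll": -0.95, "grip": -0.05}, {"tx": 0.26, "ty": 0.83, "tz": 0.07, "roll": -0.95, "grip": -0.05}, {"tx": 0.18, "ty": 0.85, "tz": 0.08, "roll": -0.95, "grip": -0.05}, {"tx": 0.1, "ty": 0.86, "tz": 0.07, "roll": -0.95, "grip": -0.05}, {"tx": 0.01, "ty": 0.87, "tz": 0.08, "roll": -0.95, "grip": -0.05}, {"tx": -0.07, "ty": 0.87, "tz": 0.07, "roll": -0.95, "grip": -0.05}, {"tx": -0.15, "ty": 0.86, "tz": 0.08, "roll": -0.96, "grip": -0.05}]
[{"tx": -0.23, "ty": 0.84, "tz": 0.07, "roll": -0.95, "grip": -0.05}, {"tx": -0.31, "ty": 0.81, "tz": 0.08, "roll": -0.96, "grip": -0.05}, {"tx": -0.4, "ty": 0.78, "tz": 0.07, "roll": -0.95, "grip": -0.05}]
11 end [ 621.6 -155.9  180.1] 78.7
[ 0.8580439   0.49400496 -0.46697377  1.77705644  0.26898258  0.93357152
  0.60431364]
```

Request:
apply_moves --increments '[{"tx":0.41,"ty":0.77,"tz":0.07,"roll":-0.95,"grip":-0.05},{"tx":0.33,"ty":0.8,"tz":0.08,"roll":-0.95,"grip":-0.05},{"tx":0.26,"ty":0.83,"tz":0.07,"roll":-0.95,"grip":-0.05},{"tx":0.18,"ty":0.85,"tz":0.08,"roll":-0.95,"grip":-0.05},{"tx":0.1,"ty":0.86,"tz":0.07,"roll":-0.95,"grip":-0.05},{"tx":0.01,"ty":0.87,"tz":0.08,"roll":-0.95,"grip":-0.05},{"tx":-0.07,"ty":0.87,"tz":0.07,"roll":-0.95,"grip":-0.05},{"tx":-0.15,"ty":0.86,"tz":0.08,"roll":-0.96,"grip":-0.05}]'

```text
time_s: 2.8
tool_pos: [577.3, -204.1, 185.6]
orientation: [[-0.885, 0.465, 0.0], [0.465, 0.885, -0.0], [-0.0, -0.0, -1.0]]
wrist_force: [0.2, -0.8, 0.1]
gripper_width: 0.478
gripper_force: 0.0
```

Request:
apply_moves --increments '[{"tx":-0.23,"ty":0.84,"tz":0.07,"roll":-0.95,"grip":-0.05},{"tx":-0.31,"ty":0.81,"tz":0.08,"roll":-0.96,"grip":-0.05},{"tx":-0.4,"ty":0.78,"tz":0.07,"roll":-0.95,"grip":-0.05},{"tx":0}]'

```text
invalid input
```

Run:
```python
from p import *
from h import *
from rig import camera
plan([(621.5,-156,82,78.7)],-0.05)
print(telemetry.get_obs()["joint_positions"])
s=camera("side");t=camera("top")
a=cv2.resize(s[180:255,240:340,::-1],(400,300),interpolation=2);b=cv2.resize(t[130:205,265:365,::-1],(400,300),interpolation=2)
cv2.imwrite("pics/c2.png",np.hstack([a,b]))
```

```text
now [ 577.3 -204.1  185.6] 62.3 F [ 0.2 -0.8  0.1] g 0.478 0.0 t 2.8
[{"tx": -0.11, "ty": 0.42, "tz": 0.69, "roll": -0.48, "grip": -0.05}, {"tx": -0.13, "ty": 0.41, "tz": 0.69, "roll": -0.48, "grip": -0.05}, {"tx": -0.15, "ty": 0.41, "tz": 0.69, "roll": -0.48, "grip": -0.05}, {"tx": -0.17, "ty": 0.4, "tz": 0.69, "roll": -0.47, "grip": -0.05}, {"tx": -0.19, "ty": 0.39, "tz": 0.69, "roll": -0.48, "grip": -0.05}, {"tx": -0.22, "ty": 0.39, "tz": 0.69, "roll": -0.47, "grip": -0.05}]
6 end [ 621.6 -155.9   82.1] 78.68
[ 0.67275134  0.62160055 -0.64413131  1.65632766  0.42645784  1.00808487
  0.97418264]
```

View pics/c2.png

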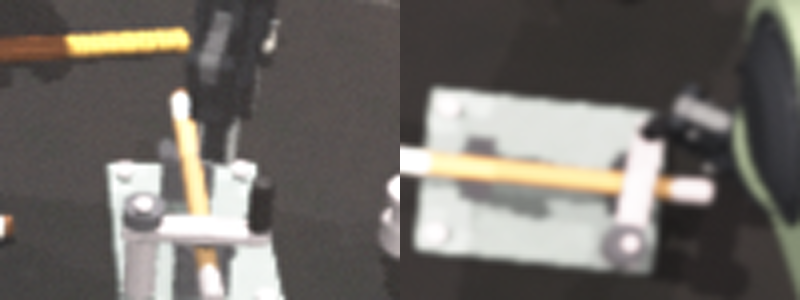

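The rows need every key, so the last call was refused. The picture shows the gripper still south-east of the knob (side crop knob at (262,205)); the clamp is unchanged. I'll finish the approach above the knob.

Request:
apply_moves --increments '[{"tx":-0.23,"ty":0.84,"tz":0.07,"roll":-0.95,"grip":-0.05},{"tx":-0.31,"ty":0.81,"tz":0.08,"roll":-0.96,"grip":-0.05},{"tx":-0.4,"ty":0.78,"tz":0.07,"roll":-0.95,"grip":-0.05},{"tx":0,"ty":0,"tz":0,"roll":0,"grip":-0.05}]'

```text
time_s: 3.23
tool_pos: [623.5, -153.9, 179.8]
orientation: [[-0.981, 0.192, 0.001], [0.192, 0.981, 0.002], [-0.0, 0.002, -1.0]]
wrist_force: [1.5, 0.6, 0.3]
gripper_width: 0.475
gripper_force: 0.0
```

Run:
```python
from p import *
from h import *
from rig import camera
plan([(621.5,-156,82,78.7)],-0.05)
s=camera("side")
a=cv2.resize(s[140:260,220:380,::-1],(800,600),interpolation=2)
cv2.imwrite("pics/c3.png",a)
for z in (112,82): print(proj("side",[621.5,-156,z]))
```

```text
now [ 623.5 -153.9  179.8] 78.92 F [1.5 0.6 0.3] g 0.475 0.0 t 3.23
[{"tx": 0.01, "ty": -0.02, "tz": 0.78, "roll": 0.01, "grip": -0.05}, {"tx": 0.01, "ty": -0.02, "tz": 0.78, "roll": 0.01, "grip": -0.05}, {"tx": 0.01, "ty": -0.02, "tz": 0.78, "roll": 0.01, "grip": -0.05}, {"tx": 0.02, "ty": -0.02, "tz": 0.79, "roll": 0.0, "grip": -0.05}, {"tx": 0.01, "ty": -0.02, "tz": 0.78, "roll": 0.01, "grip": -0.05}]
5 end [ 621.6 -156.    82. ] 78.7
[[305.93432374 224.81749446]]
[[304.90293734 233.73852394]]
```

View pics/c3.png

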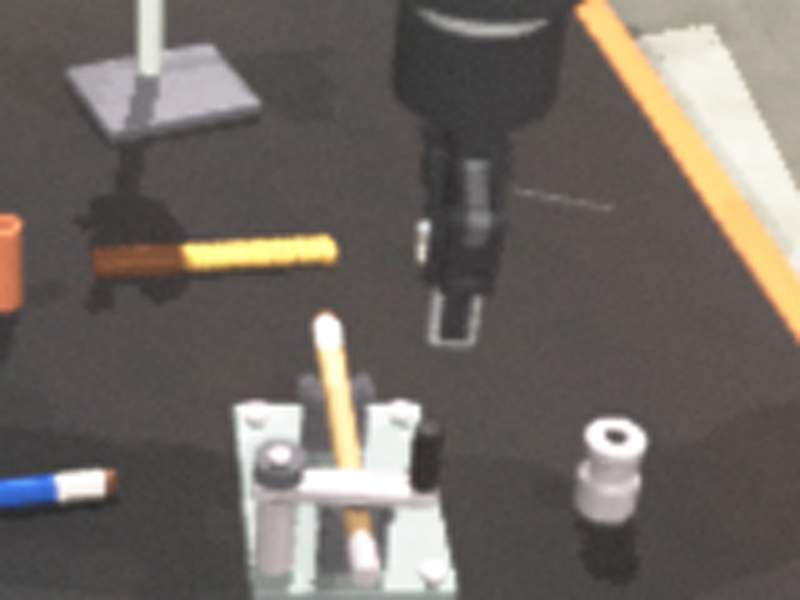

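The fingers are at (455,340) in the crop, right above and a little behind the knob at (428,430), as expected. Descending.

Request:
apply_moves --increments '[{"tx":0.02,"ty":-0.02,"tz":0.6,"roll":0.01,"grip":-0.05},{"tx":0.02,"ty":-0.02,"tz":0.6,"roll":0.01,"grip":-0.05},{"tx":0.02,"ty":-0.02,"tz":0.7,"roll":0,"grip":-0.05},{"tx":0.02,"ty":-0.02,"tz":0.8,"roll":0,"grip":-0.05},{"tx":0.0,"ty":0,"tz":0.8,"roll":0,"grip":-0.05},{"tx":0.0,"ty":0,"tz":0.4,"roll":0,"grip":-0.05},{"tx":0.0,"ty":0,"tz":0,"roll":0,"grip":-0.05}]'

```text
time_s: 3.87
tool_pos: [617.9, -159.7, 80.6]
orientation: [[-0.979, 0.204, -0.003], [0.204, 0.979, 0.0], [0.003, -0.0, -1.0]]
wrist_force: [-0.3, 0.2, 0.5]
gripper_width: 0.473
gripper_force: 0.0
```

Request:
apply_moves --increments '[{"tx":0.0,"ty":0,"tz":0,"roll":0,"grip":-0.5},{"tx":0.0,"ty":0,"tz":0,"roll":0,"grip":-0.5},{"tx":0.0,"ty":0,"tz":0,"roll":0,"grip":-0.5}]' --force 20

```text
time_s: 4.12
tool_pos: [619.9, -159.2, 83.8]
orientation: [[-0.979, 0.203, 0.002], [0.203, 0.979, -0.0], [-0.002, -0.0, -1.0]]
wrist_force: [0.1, -0.2, 0.6]
gripper_width: 0.25
gripper_force: 0.0
```

Run:
```python
from p import *
from h import *
from rig import camera
P=np.array([546.3,-140.5])
ws=[(*(P+75.3*np.array([np.cos(np.radians(g)),np.sin(np.radians(g))])),82,g+90) for g in range(-16,-96,-5)]
plan(ws,-0.5,1)
s=camera("side");t=camera("top")
a=cv2.resize(s[180:255,240:340,::-1],(400,300),interpolation=2);b=cv2.resize(t[130:205,265:365,::-1],(400,300),interpolation=2)
cv2.imwrite("pics/c4.png",np.hstack([a,b]))
```

```text
now [ 619.9 -159.2   83.8] 78.29 F [ 0.1 -0.2  0.6] g 0.25 0.0 t 4.12
[{"tx": 0.03, "ty": -0.09, "tz": 0.07, "roll": 0.75, "grip": -0.5}, {"tx": 0.01, "ty": -0.26, "tz": 0.0, "roll": 0.87, "grip": -0.5}, {"tx": 0.01, "ty": -0.27, "tz": 0.0, "roll": 0.87, "grip": -0.5}, {"tx": 0.02, "ty": -0.26, "tz": 0.0, "roll": 0.88, "grip": -0.5}, {"tx": 0.01, "ty": -0.26, "tz": 0.0, "roll": 0.87, "grip": -0.5}, {"tx": 0.01, "ty": -0.26, "tz": 0.0, "roll": 0.87, "grip": -0.5}, {"tx": 0.01, "ty": -0.27, "tz": 0.0, "roll": 0.87, "grip": -0.5}, {"tx": 0.01, "ty": -0.26, "tz": 0.0, "roll": 0.88, "grip": -0.5}]
[{"tx": 0.01, "ty": -0.26, "tz": 0.0, "roll": 0.87, "grip": -0.5}, {"tx": 0.01, "ty": -0.26, "tz": 0.0, "roll": 0.87, "grip": -0.5}, {"tx": 0.02, "ty": -0.27, "tz": 0.0, "roll": 0.88, "grip": -0.5}, {"tx": 0.01, "ty": -0.26, "tz": 0.0, "roll": 0.87, "grip": -0.5}, {"tx": 0.01, "ty": -0.26, "tz": 0.0, "roll": 0.87, "grip": -0.5}, {"tx": 0.01, "ty": -0.26, "tz": 0.0, "roll": 0.87, "grip": -0.5}, {"tx": 0.01, "ty": -0.27, "tz": 0.0, "roll": 0.88, "grip": -0.5}, {"tx": 0.01, "ty": -0.26, "tz": 0.0, "roll": 0.87, "grip": -0.5}]
16 end [ 545.  -215.9   82.1] -1.01
```

View pics/c4.png

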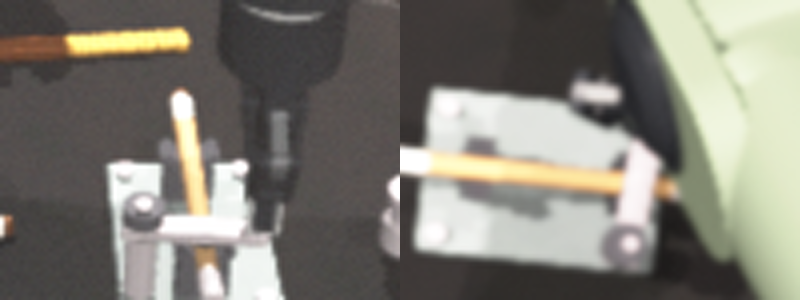

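The fingers straddle the knob (side crop (265,210)). Sweeping along the arc.

Request:
apply_moves --increments '[{"tx":0.03,"ty":-0.09,"tz":0.07,"roll":0.75,"grip":-0.5},{"tx":0.01,"ty":-0.26,"tz":0.0,"roll":0.87,"grip":-0.5},{"tx":0.01,"ty":-0.27,"tz":0.0,"roll":0.87,"grip":-0.5},{"tx":0.02,"ty":-0.26,"tz":0.0,"roll":0.88,"grip":-0.5},{"tx":0.01,"ty":-0.26,"tz":0.0,"roll":0.87,"grip":-0.5},{"tx":0.01,"ty":-0.26,"tz":0.0,"roll":0.87,"grip":-0.5},{"tx":0.01,"ty":-0.27,"tz":0.0,"roll":0.87,"grip":-0.5},{"tx":0.01,"ty":-0.26,"tz":0.0,"roll":0.88,"grip":-0.5}]'

```text
time_s: 4.88
tool_pos: [593.5, -198.9, 81.4]
orientation: [[-0.626, 0.78, 0.001], [0.78, 0.626, 0.0], [-0.001, 0.001, -1.0]]
wrist_force: [0.7, 2.1, -0.4]
gripper_width: 0.25
gripper_force: 0.9
```

Run:
```python
from p import *
P=np.array([546.3,-140.5])
plan([(*(P+75.3*np.array([np.cos(np.radians(g)),np.sin(np.radians(g))])),82,g+90) for g in range(-55,-96,-5)],-0.5,1)
```

```text
now [ 593.5 -198.9   81.4] 38.77 F [ 0.7  2.1 -0.4] g 0.25 0.9 t 4.88
[{"tx": -0.0, "ty": -0.21, "tz": -0.03, "roll": 0.66, "grip": -0.5}, {"tx": 0.01, "ty": -0.26, "tz": 0.0, "roll": 0.87, "grip": -0.5}, {"tx": 0.01, "ty": -0.26, "tz": 0.0, "roll": 0.87, "grip": -0.5}, {"tx": 0.01, "ty": -0.26, "tz": 0.0, "roll": 0.88, "grip": -0.5}, {"tx": 0.01, "ty": -0.27, "tz": 0.0, "roll": 0.87, "grip": -0.5}, {"tx": 0.01, "ty": -0.26, "tz": 0.0, "roll": 0.87, "grip": -0.5}, {"tx": 0.02, "ty": -0.26, "tz": 0.0, "roll": 0.87, "grip": -0.5}, {"tx": 0.01, "ty": -0.26, "tz": 0.0, "roll": 0.88, "grip": -0.5}]
[{"tx": 0.01, "ty": -0.27, "tz": 0.0, "roll": 0.87, "grip": -0.5}]
9 end [ 539.6 -215.5   82.1] -5.0
```

Request:
apply_moves --increments '[{"tx":0,"ty":-0.21,"tz":-0.03,"roll":0.66,"grip":-0.5},{"tx":0.01,"ty":-0.26,"tz":0.0,"roll":0.87,"grip":-0.5},{"tx":0.01,"ty":-0.26,"tz":0.0,"roll":0.87,"grip":-0.5},{"tx":0.01,"ty":-0.26,"tz":0.0,"roll":0.88,"grip":-0.5},{"tx":0.01,"ty":-0.27,"tz":0.0,"roll":0.87,"grip":-0.5},{"tx":0.01,"ty":-0.26,"tz":0.0,"roll":0.87,"grip":-0.5},{"tx":0.02,"ty":-0.26,"tz":0.0,"roll":0.87,"grip":-0.5},{"tx":0.01,"ty":-0.26,"tz":0.0,"roll":0.88,"grip":-0.5}]'

```text
time_s: 5.55
tool_pos: [546.5, -215.9, 82.2]
orientation: [[0.0, 1.0, 0.002], [1.0, -0.0, -0.0], [-0.0, 0.002, -1.0]]
wrist_force: [2.2, 0.8, -0.8]
gripper_width: 0.25
gripper_force: 0.9
```

Request:
apply_moves --increments '[{"tx":0.01,"ty":-0.2,"tz":0.0,"roll":0.6,"grip":-0.5},{"tx":0.0,"ty":-0.1,"tz":0.0,"roll":0.3,"grip":-0.5},{"tx":0,"ty":0,"tz":0.0,"roll":0,"grip":-0.5}]'

```text
time_s: 5.8
tool_pos: [538.7, -215.5, 82.1]
orientation: [[0.087, 0.996, 0.001], [0.996, -0.087, -0.0], [-0.0, 0.001, -1.0]]
wrist_force: [-0.1, -0.9, 0.4]
gripper_width: 0.249
gripper_force: 0.0
```

Next I'll push on in small steps until I feel the stop.

Request:
apply_moves --increments '[{"tx":0,"ty":-0.1,"tz":0.0,"roll":0,"grip":-0.5},{"tx":0,"ty":-0.05,"tz":0.0,"roll":0,"grip":-0.5},{"tx":0,"ty":0,"tz":0.0,"roll":0,"grip":-0.5}]'

```text
time_s: 6.05
tool_pos: [535.0, -215.2, 81.7]
orientation: [[0.085, 0.996, 0.0], [0.996, -0.085, 0.0], [0.0, 0.0, -1.0]]
wrist_force: [0.6, -0.4, 0.8]
gripper_width: 0.25
gripper_force: 0.3
```

Request:
apply_moves --increments '[{"tx":0,"ty":-0.06,"tz":0.0,"roll":0,"grip":-0.5},{"tx":0,"ty":0,"tz":0.0,"roll":0,"grip":-0.5}]'

```text
time_s: 6.22
tool_pos: [534.3, -215.1, 81.7]
orientation: [[0.085, 0.996, 0.002], [0.996, -0.085, -0.0], [0.0, 0.002, -1.0]]
wrist_force: [6.8, -0.9, -2.9]
gripper_width: 0.246
gripper_force: 3.4
```

Request:
apply_moves --increments '[{"tx":0,"ty":-0.06,"tz":0.0,"roll":0,"grip":-0.5},{"tx":0,"ty":0,"tz":0.0,"roll":0,"grip":-0.5}]'

```text
time_s: 6.38
tool_pos: [534.1, -215.1, 81.9]
orientation: [[0.085, 0.996, 0.005], [0.996, -0.085, -0.0], [0.0, 0.005, -1.0]]
wrist_force: [14.9, -3.8, -8.8]
gripper_width: 0.248
gripper_force: 7.5
```

Request:
apply_moves --increments '[{"tx":0,"ty":0.22,"tz":0.0,"roll":0,"grip":-0.5},{"tx":0,"ty":0,"tz":0,"roll":0,"grip":-0.2},{"tx":0,"ty":0,"tz":0,"roll":0,"grip":-0.2},{"tx":0,"ty":0,"tz":-1,"roll":0,"grip":-0.2},{"tx":0,"ty":0,"tz":-1,"roll":0,"grip":-0.2},{"tx":0,"ty":0,"tz":-1,"roll":0,"grip":0.2}]'

```text
time_s: 6.88
tool_pos: [536.6, -215.1, 157.1]
orientation: [[0.086, 0.996, -0.002], [0.996, -0.086, 0.001], [0.001, -0.002, -1.0]]
wrist_force: [-0.1, 0.4, 1.0]
gripper_width: 0.529
gripper_force: 0.0
```

Run:
```python
from p import *
a=np.radians(84.0);u=np.array([np.cos(a),np.sin(a)])
g=np.array([594.5,-92])-4*u
print(g)
plan([(*g,150,-6.4)],0.2)
```

```text
[594.08188615 -95.97808758]
now [ 536.6 -215.1  157.1] -4.91 F [-0.1  0.4  1. ] g 0.529 0.0 t 6.88
[{"tx": 0.82, "ty": 0.31, "tz": 0.05, "roll": 0.04, "grip": 0.2}, {"tx": 0.83, "ty": 0.31, "tz": 0.05, "roll": 0.04, "grip": 0.2}, {"tx": 0.83, "ty": 0.31, "tz": 0.05, "roll": 0.05, "grip": 0.2}, {"tx": 0.83, "ty": 0.3, "tz": 0.04, "roll": 0.04, "grip": 0.2}, {"tx": 0.83, "ty": 0.3, "tz": 0.05, "roll": 0.05, "grip": 0.2}, {"tx": 0.83, "ty": 0.3, "tz": 0.04, "roll": 0.04, "grip": 0.2}]
6 end [594.1 -95.9 150.1] -6.4
```

Request:
apply_moves --increments '[{"tx":0.82,"ty":0.31,"tz":0.05,"roll":0.04,"grip":0.2},{"tx":0.83,"ty":0.31,"tz":0.05,"roll":0.04,"grip":0.2},{"tx":0.83,"ty":0.31,"tz":0.05,"roll":0.05,"grip":0.2},{"tx":0.83,"ty":0.3,"tz":0.04,"roll":0.04,"grip":0.2},{"tx":0.83,"ty":0.3,"tz":0.05,"roll":0.05,"grip":0.2},{"tx":0.83,"ty":0.3,"tz":0.04,"roll":0.04,"grip":0.2},{"tx":0,"ty":0,"tz":0.5,"roll":0,"grip":0.2}]'

```text
time_s: 7.47
tool_pos: [597.1, -91.4, 138.4]
orientation: [[0.107, 0.994, 0.003], [0.994, -0.107, 0.002], [0.002, 0.003, -1.0]]
wrist_force: [0.9, 1.9, -0.6]
gripper_width: 0.595
gripper_force: 0.0
```

Run:
```python
from p import *
from h import *
from rig import camera
plan([(594.3,-96,31,-6.4)],0.2)
s=camera("side");t=camera("top")
a=cv2.resize(s[170:260,230:350,::-1],(400,300),interpolation=2);b=cv2.resize(t[130:205,265:365,::-1],(400,300),interpolation=2)
cv2.imwrite("pics/c5.png",np.hstack([a,b]))
```

```text
now [597.1 -91.4 138.4] -6.16 F [ 0.9  1.9 -0.6] g 0.595 0.0 t 7.47
[{"tx": -0.04, "ty": -0.02, "tz": 0.86, "roll": 0.01, "grip": 0.2}, {"tx": -0.04, "ty": -0.02, "tz": 0.86, "roll": 0.01, "grip": 0.2}, {"tx": -0.04, "ty": -0.02, "tz": 0.86, "roll": 0.01, "grip": 0.2}, {"tx": -0.04, "ty": -0.02, "tz": 0.86, "roll": 0.01, "grip": 0.2}, {"tx": -0.04, "ty": -0.01, "tz": 0.86, "roll": 0.0, "grip": 0.2}]
5 end [594.3 -96.1  30.9] -6.39
```

View pics/c5.png

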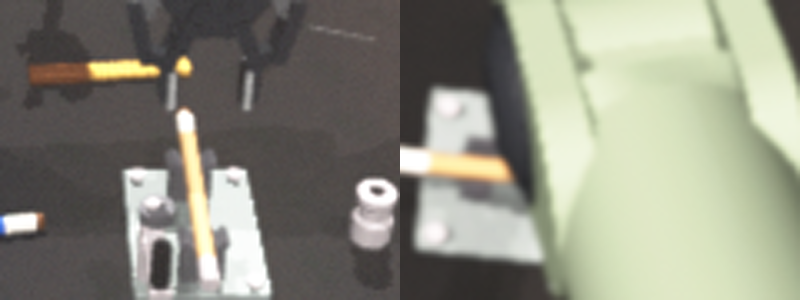

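The arm now points along -x beside the shaft (side crop (155,240)), fully open, and the shaft is clear. Letting the arm settle, then descending.

Request:
apply_moves --increments '[{"tx":0,"ty":0,"tz":0.4,"roll":0.01,"grip":0.2},{"tx":0,"ty":0,"tz":0,"roll":0,"grip":0.2},{"tx":0,"ty":0,"tz":0,"roll":0,"grip":0.2}]'

```text
time_s: 7.82
tool_pos: [594.4, -97.1, 126.6]
orientation: [[0.114, 0.993, -0.001], [0.993, -0.114, -0.0], [-0.0, -0.001, -1.0]]
wrist_force: [0.4, -0.2, 0.5]
gripper_width: 0.605
gripper_force: 0.0
```

Run:
```python
from p import *
plan([(594.4,-96,31,-6.6)],0.2)
```

```text
now [594.4 -97.1 126.6] -6.54 F [ 0.4 -0.2  0.5] g 0.605 0.0 t 7.82
[{"tx": 0.01, "ty": -0.0, "tz": 0.96, "roll": 0.0, "grip": 0.2}, {"tx": 0.01, "ty": -0.0, "tz": 0.96, "roll": 0.0, "grip": 0.2}, {"tx": 0.01, "ty": -0.0, "tz": 0.95, "roll": 0.0, "grip": 0.2}, {"tx": 0.01, "ty": -0.0, "tz": 0.96, "roll": 0.01, "grip": 0.2}]
4 end [594.5 -96.1  30.9] -6.6
```

Request:
apply_moves --increments '[{"tx":0.01,"ty":0,"tz":0.7,"roll":0.0,"grip":0.2},{"tx":0.01,"ty":0,"tz":0.9,"roll":0.0,"grip":0.2},{"tx":0.01,"ty":0,"tz":0.9,"roll":0.0,"grip":0.2},{"tx":0.01,"ty":0,"tz":0.8,"roll":0.0,"grip":0.2},{"tx":0,"ty":0,"tz":0.4,"roll":0.0,"grip":0.2},{"tx":0,"ty":0,"tz":0.1,"roll":0,"grip":0.2},{"tx":0,"ty":0,"tz":0,"roll":0,"grip":0.2}]'

```text
time_s: 8.4
tool_pos: [595.0, -95.4, 32.1]
orientation: [[0.113, 0.994, -0.0], [0.994, -0.113, 0.0], [-0.0, -0.0, -1.0]]
wrist_force: [-1.0, -0.0, 0.2]
gripper_width: 0.603
gripper_force: 0.0
```

Request:
apply_moves --increments '[{"tx":0,"ty":0,"tz":0,"roll":0,"grip":-0.4},{"tx":0,"ty":0,"tz":0,"roll":0,"grip":-0.55},{"tx":0,"ty":0,"tz":0,"roll":0,"grip":-1},{"tx":0,"ty":0,"tz":0,"roll":0,"grip":-1},{"tx":0,"ty":0,"tz":0,"roll":0,"grip":-1},{"tx":0,"ty":0,"tz":0,"roll":0,"grip":-1}]' --force 40

```text
time_s: 8.9
tool_pos: [594.5, -95.2, 33.0]
orientation: [[0.113, 0.994, -0.001], [0.994, -0.113, -0.0], [-0.0, -0.001, -1.0]]
wrist_force: [-8.5, 1.6, 12.0]
gripper_width: 0.149
gripper_force: 38.9
```

Gripped (38.9 N at a width that matches 14 mm). Lifting.

Request:
apply_moves --increments '[{"tx":0,"ty":0,"tz":-0.3,"roll":0,"grip":-1},{"tx":0,"ty":0,"tz":-0.6,"roll":0,"grip":-1},{"tx":0,"ty":0,"tz":-0.8,"roll":0,"grip":-1},{"tx":0,"ty":0,"tz":-0.8,"roll":0,"grip":-1},{"tx":0,"ty":0,"tz":-0.8,"roll":0,"grip":-1},{"tx":0,"ty":0,"tz":-0.8,"roll":0,"grip":-1},{"tx":0,"ty":0,"tz":-0.8,"roll":0,"grip":-1},{"tx":0,"ty":0,"tz":-0.4,"roll":0,"grip":-1}]'

```text
time_s: 9.57
tool_pos: [596.0, -95.2, 167.7]
orientation: [[0.113, 0.994, 0.003], [0.994, -0.113, -0.0], [-0.0, 0.003, -1.0]]
wrist_force: [0.1, 0.0, -0.1]
gripper_width: 0.146
gripper_force: 39.1
```

Run:
```python
from p import *
from h import *
from rig import camera,spotter
# stage: shaft centre ~40 mm short of final, z 163
u=np.array([np.cos(np.radians(102.8)),np.sin(np.radians(102.8))])
lens=np.array([579,303]);c=lens-u*(70+110+30+4)
print(c);plan([(*c,163,12.4)],-1)
im=camera("side");np.save("s1.npy",im);it=camera("top");np.save("t1.npy",it)
# glass centre refinement from first images
for n,f,w in(("side","side0.npy",(225,80,305,140)),):
    a=np.load(f)
    r=spotter.trace("side","lens")
    for k in r[:2]:
        ys,xs=np.nonzero(k["mask"]);print(n,k["confidence"],xs.mean(),ys.mean(),xs.min(),xs.max(),ys.min(),ys.max())
A=cv2.resize(im[90:210,190:350,::-1],(800,600),interpolation=2);cv2.imwrite("pics/c6.png",A)
```

```text
[626.41137849  94.31803818]
now [596.  -95.2 167.7] -6.48 F [ 0.1  0.  -0.1] g 0.146 39.1 t 9.57
[{"tx": 0.85, "ty": 0.04, "tz": 0.02, "roll": -0.37, "grip": -1}, {"tx": 0.85, "ty": 0.07, "tz": 0.02, "roll": -0.37, "grip": -1}, {"tx": 0.85, "ty": 0.1, "tz": 0.02, "roll": -0.37, "grip": -1}, {"tx": 0.84, "ty": 0.13, "tz": 0.02, "roll": -0.36, "grip": -1}, {"tx": 0.84, "ty": 0.16, "tz": 0.02, "roll": -0.37, "grip": -1}, {"tx": 0.83, "ty": 0.2, "tz": 0.02, "roll": -0.36, "grip": -1}, {"tx": 0.82, "ty": 0.23, "tz": 0.02, "roll": -0.37, "grip": -1}, {"tx": 0.82, "ty": 0.25, "tz": 0.02, "roll": -0.36, "grip": -1}]
[{"tx": 0.8, "ty": 0.28, "tz": 0.03, "roll": -0.37, "grip": -1}]
9 end [626.3  94.2 162.9] 12.42
side 0.83 254.028125 116.39375 243 264 107 126
side 0.36 220.30075187969925 192.47368421052633 217 224 183 201
```

View pics/c6.png

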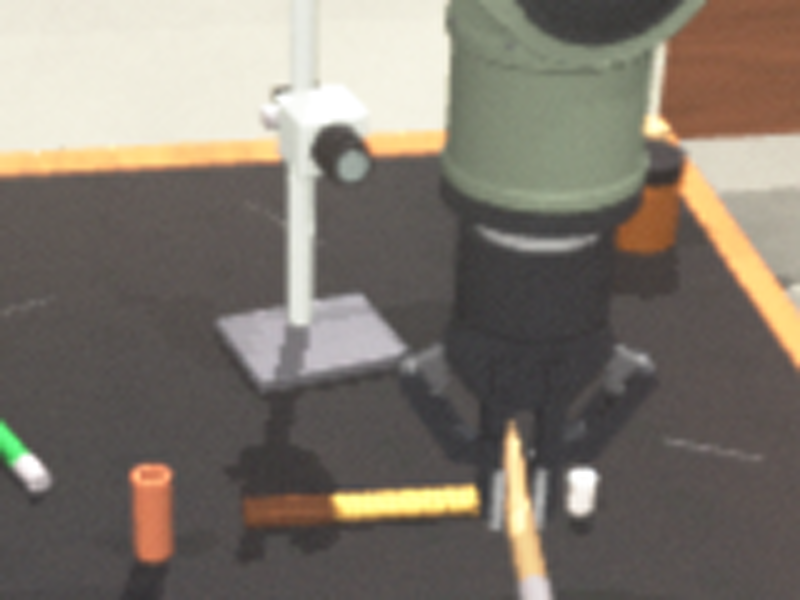

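The shaft is held clear of the cradle, its collar end at crop (535,580). The tip is hidden behind the gripper in the side view, and the glass centre is at about (350,165). Moving to a staging pose short of the lens.

Request:
apply_moves --increments '[{"tx":0.85,"ty":0.04,"tz":0.02,"roll":-0.37,"grip":-1},{"tx":0.85,"ty":0.07,"tz":0.02,"roll":-0.37,"grip":-1},{"tx":0.85,"ty":0.1,"tz":0.02,"roll":-0.37,"grip":-1},{"tx":0.84,"ty":0.13,"tz":0.02,"roll":-0.36,"grip":-1},{"tx":0.84,"ty":0.16,"tz":0.02,"roll":-0.37,"grip":-1},{"tx":0.83,"ty":0.2,"tz":0.02,"roll":-0.36,"grip":-1},{"tx":0.82,"ty":0.23,"tz":0.02,"roll":-0.37,"grip":-1},{"tx":0.6,"ty":0.2,"tz":0.02,"roll":-0.36,"grip":-1}]'

```text
time_s: 10.38
tool_pos: [621.1, 69.8, 159.2]
orientation: [[-0.182, 0.983, -0.002], [0.983, 0.182, 0.0], [0.001, -0.002, -1.0]]
wrist_force: [0.2, -0.3, -0.3]
gripper_width: 0.149
gripper_force: 39.1
```

Request:
apply_moves --increments '[{"tx":0.5,"ty":0.2,"tz":0.03,"roll":-0.37,"grip":-1},{"tx":0,"ty":0,"tz":0,"roll":0,"grip":-1},{"tx":0,"ty":0,"tz":0,"roll":0,"grip":-1}]'

```text
time_s: 10.63
tool_pos: [624.1, 81.0, 159.1]
orientation: [[-0.216, 0.976, -0.001], [0.976, 0.216, -0.0], [-0.0, -0.001, -1.0]]
wrist_force: [1.0, -0.8, -0.0]
gripper_width: 0.146
gripper_force: 39.1
```

Run:
```python
from p import *
from h import *
from rig import camera
plan([(620,127,163,12.8)],-1)
t=np.mean([camera("top").astype(float) for _ in range(4)],0).astype(np.uint8);np.save("t2.npy",t)
s=np.mean([camera("side").astype(float) for _ in range(4)],0).astype(np.uint8);np.save("s2.npy",s)
b=cv2.resize(t[145:220,85:245,::-1],(800,375),interpolation=2)
a=cv2.resize(s[90:210,200:360,::-1],(800,600),interpolation=2)[:225] if 0 else np.hstack([cv2.resize(s[100:136,236:276,::-1],(250,225),interpolation=2),cv2.resize(s[100:230,220:380,::-1],(277,225)),cv2.resize(t[160:200,100:150,::-1],(273,225),interpolation=2)])
cv2.imwrite("pics/c7.png",np.vstack([b,a]))
```

```text
now [624.1  81.  159.1] 12.47 F [ 1.  -0.8 -0. ] g 0.146 39.1 t 10.63
[{"tx": 0.92, "ty": 0.12, "tz": -0.08, "roll": -0.03, "grip": -1}, {"tx": 0.91, "ty": 0.12, "tz": -0.08, "roll": -0.03, "grip": -1}]
2 end [620.  126.9 163.1] 12.81
```

View pics/c7.png

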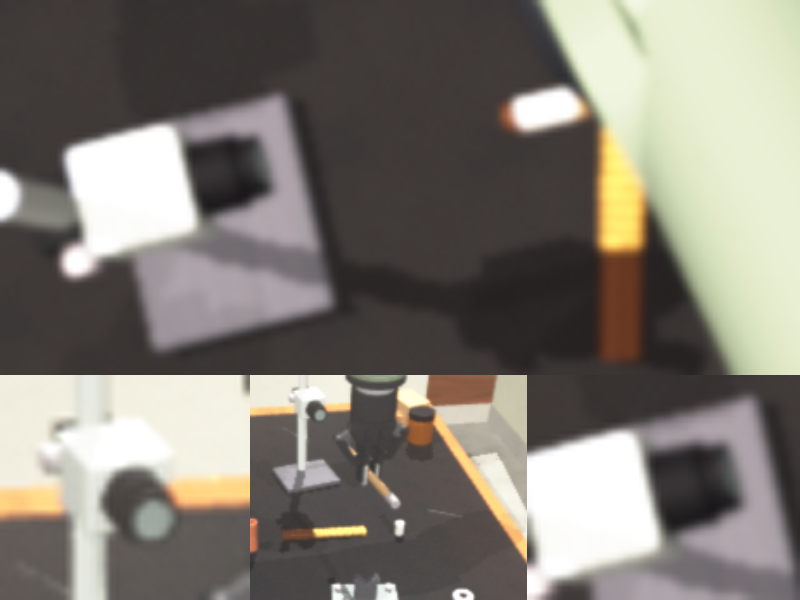

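The side crop shows the shaft held near level by the gripper. In the top crop the tip face is at (502,117) and the barrel's front rim at about (268,165). The glass disc is at (154,145) in the bottom-left panel. Now I'll measure these properly.

Run:
```python
from h import *
from rig import telemetry
np.set_printoptions(precision=2,suppress=True,linewidth=200)
t=np.load("t2.npy").astype(float);s=np.load("s2.npy").astype(float)
print("side glass gray");print(s[112:134,252:270].mean(2).astype(int))
print("top barrel gray");print(t[168:188,122:146].mean(2).astype(int))
# tip: red-ness ; ferrule white
sub=t[155:180,180:206]
br=(sub[:,:,0]-sub[:,:,2]);print("tip r-b");print(br[5:20].astype(int));print(sub.mean(2)[5:20].astype(int))
for z in(176,178,180,182,184):
    g=onz("side",260.2,122.9,z)
    c=proj("top",g)[0];a=np.radians(102.8);w=np.array([-np.sin(a),np.cos(a),0])
    rim=[g+16.5*(np.cos(q)*w+np.sin(q)*np.array([0,0,1])) for q in np.linspace(0,2*np.pi,8,endpoint=False)]
    print(z,g,c,"rim",proj("top",rim).tolist()[0:7:2])
```

```text
side glass gray
[[255 255 255 255 255 255 255 255 255 255 255 247 239 239 238 239 237 237]
 [255 255 255 255 255 254 254 253 252 248 242 234 237 238 239 239 238 238]
 [254 252 249 239 213 201 200 213 226 228 228 230 236 238 238 238 238 239]
 [235 221 170 132 111 110 114 128 169 219 225 228 235 237 236 237 237 238]
 [220 175 104  83  84  87  90  94 121 179 217 222 227 224 225 224 224 225]
 [205 117  79  76  79  80  77  77  84 118 172 205 207 205 206 207 205 206]
 [172  90  73  74  72  71  75  83  87  87 119 172 198 199 199 201 201 200]
 [126  75  71  70  70  73  78  82  84  81  87 131 184 197 197 198 198 199]
 [114  71  69  69  68  74  89 121 141 126 105 106 158 180 182 180 181 178]
 [133  76  68  68  70  89 127 153 158 156 141 110 105 120 121 120 119 117]
 [184  98  68  67  71 103 151 161 162 161 153 122  87  92  93  94  93  91]
 [205 152  86  66  74 111 156 161 162 161 152 121  86  89  90  92  90  92]
 [211 184 121  72  70 103 154 162 162 159 143  99  87  92  92  91  91  92]
 [178 136 102  78  69  87 128 153 154 146 115  87  90  92  92  91  91  90]
 [175 109  93  87  80  77  88 103 
[... 6152 characters left out ...]
41785560485013], [136.40195123905417, 177.77209071077627]]
180 [579.98 309.5  180.  ] [136.19 177.37] rim [[137.75482063098102, 184.12691496286078], [134.4127605594797, 176.73274622905166], [134.63681365707467, 170.6181771185163], [137.9257294753565, 177.98251382674573]]
182 [579.22 305.35 182.  ] [137.74 177.58] rim [[139.30693945630932, 184.3521364508932], [135.98014202757733, 176.94782279217137], [136.18070217535725, 170.81920440385383], [139.45480489053998, 178.19366844606614]]
184 [578.46 301.2  184.  ] [139.3  177.79] rim [[140.86454604484365, 184.5781542453521], [137.55314119816504, 177.1636702181402], [137.73003971227803, 171.02094119730137], [140.98920515493256, 178.40555838981635]]
```

Run:
```python
from h import *
from rig import telemetry
np.set_printoptions(precision=2,suppress=True,linewidth=200)
t=np.load("t2.npy");s=np.load("s2.npy");g=t.mean(2)
def ang(a,b): d=b-a;return np.degrees(np.arctan2(d[1],d[0]))
def quad(mask,z,lab):
    k=8;m=cv2.resize(mask.astype(np.float32),None,fx=k,fy=k,interpolation=cv2.INTER_CUBIC)>.5
    c=max(cv2.findContours(m.astype(np.uint8),0,2)[0],key=cv2.contourArea)
    b=cv2.boxPoints(cv2.minAreaRect(c));b=(b+.5)/k-.5
    w=np.array([onz("top",*p,z) for p in b]);print(lab,b.ravel(),"\n",w[:,:2].ravel(),[ang(w[i],w[(i+1)%4]) for i in range(4)],[np.linalg.norm(w[i]-w[(i+1)%4]) for i in range(4)])
    return w
x0,y0=90,160
def shift(m):
    M=np.zeros_like(g,bool);M[150:225,95:160]=m[150:225,95:160];return M
hm=np.clip((g-150)/100,0,1);H=np.zeros_like(hm);H[165:198,97:127]=hm[165:198,97:127];
quad(H,205,"housing")
# base plate right edge & top edge & bottom edge via subpixel gradient
P=[]
for r in range(170,203,2):
    row=g[r,140:156];i=np.where((row[:-1]>=105)&(row[1:]<105))[0]
    if len(i): i=i[0];P.append((140+i+(row[i]-105)/(row[i]-row[i+1]),r))
w=np.array([onz("top",*p,12)[:2] for p in P]);f=np.polyfit(w[:,0],w[:,1],1);print("base front edge yaw",90+np.degrees(np.arctan(f[0])),np.std(np.polyval(f,w[:,0])-w[:,1]))
# ferrule direction
F=(g>200);F2=np.zeros_like(F);F2[160:175,187:199]=F[160:175,187:199]
ys,xs=np.nonzero(F2);cs=[];
W=np.zeros_like(g);W[158:178,186:199]=np.clip(g[158:178,186:199]-70,0,None)
for c in range(188,197):
    col=W[158:178,c];cs.append((c,(np.arange(158,178)*col).sum()/col.sum()))
w=np.array([onz("top",*p,177.5)[:2] for p in cs]);f=np.polyfit(w[:,1],w[:,0],1);print("ferrule yaw",90-np.degrees(np.arctan(f[0])),cs[0],cs[-1])
tp=onz("top",184.5,167.9,177.5);print("tip",tp)
o=telemetry.get_obs();T=o["tool_pos"];y=o["orientation"][:,1];u=np.array([-y[1],y[0]]);print("TCP",T,"d along",(tp-T)[:2]@u,"lat",(tp-T)[:2]@y[:2])
# rear end in side view
print(proj("side",[[*(T[:2]-u*110),z] for z in(174,178,182)]))
q=s[150:235,270:340];cv2.imwrite("pics/r.png",q[:,:,::-1]);mm=q.mean(2)>190
ys,xs=np.nonzero(mm);
n,l,st,ce=cv2.connectedComponentsWithStats(mm.astype(np.uint8));print([(a.tolist(),(c+[270,150]).round(1)) for a,c in zip(st,ce) if a[4]>8][:6])
```

```text
housing [ 92.31 175.26 119.21 168.92 124.68 192.15  97.77 198.48] 
 [584.3  404.53 597.92 342.44 543.86 329.81 530.34 391.73] [np.float64(-77.62655707912481), np.float64(-166.8545191402166), np.float64(102.31829475405885), np.float64(13.343714197512112)] [np.float64(63.569402093491426), np.float64(55.518292970071876), np.float64(63.37835388811812), np.float64(55.46020232504412)]
base front edge yaw 101.24993169215165 1.0750887387643684
ferrule yaw 98.34964919122137 (188, np.float64(166.93508601103537)) (196, np.float64(165.7957203284399))
tip [600.75 195.63 177.5 ]
TCP [624.32  80.47 159.9 ] d along 117.5392522102949 lat 1.6846661315692366
[[305.15 176.61]
 [305.28 175.38]
 [305.41 174.15]]
[([0, 0, 70, 85, 5588], array([305.2, 190.6])), ([30, 19, 6, 5, 18], array([302.4, 171.2])), ([34, 34, 5, 9, 37], array([305.9, 187.5])), ([0, 37, 17, 5, 62], array([277.5, 189.3])), ([5, 71, 5, 7, 21], array([277.7, 223.1])), ([22, 70, 14, 15, 166], array([298.6, 228. ]))]
```

Request:
apply_moves --increments '[{"tx":0.5,"ty":0.06,"tz":-0.04,"roll":-0.02,"grip":-1},{"tx":0.6,"ty":0.07,"tz":-0.04,"roll":-0.02,"grip":-1},{"tx":0.5,"ty":0.06,"tz":-0.04,"roll":-0.02,"grip":-1},{"tx":0.2,"ty":0.03,"tz":-0.01,"roll":0,"grip":-1},{"tx":0,"ty":0,"tz":0,"roll":0,"grip":-1},{"tx":0,"ty":0,"tz":0,"roll":0,"grip":-1},{"tx":0,"ty":0,"tz":0,"roll":0,"grip":-1},{"tx":0,"ty":0,"tz":0,"roll":0,"grip":-1}]'

```text
time_s: 11.7
tool_pos: [619.9, 125.4, 163.0]
orientation: [[-0.22, 0.975, -0.0], [0.975, 0.22, -0.0], [-0.0, -0.0, -1.0]]
wrist_force: [-0.2, 0.2, -0.6]
gripper_width: 0.149
gripper_force: 39.1
```

```bash
cat > m.py <<'E'
from p import *
from h import *
from rig import camera,spotter
t=np.mean([camera("top").astype(float) for _ in range(4)],0);s=np.mean([camera("side").astype(float) for _ in range(4)],0)
np.save("t3.npy",t);np.save("s3.npy",s)
np.set_printoptions(precision=2,suppress=True,linewidth=220)
os=[telemetry.get_obs() for _ in range(3)];print([o["tool_pos"] for o in os],np.degrees(np.arctan2(*os[0]["orientation"][:2,1][::-1])),os[0]["orientation"][2])
E
python3 - <<'E'
from m import *
rb=t[:,:,0]-t[:,:,2];w=t.mean(2)
print(rb[158:182,160:178].astype(int));print(w[158:182,160:200].astype(int))
for r in spotter.trace("side","shaft")[:4]:
    ys,xs=np.nonzero(r["mask"]);print(r["confidence"],xs.min(),xs.max(),ys.min(),ys.max())
    if xs.min()>280 and ys.max()<200:
        for y in range(ys.min(),ys.max()+1,2): k=xs[ys==y];print(y,k.min(),k.max())
b=cv2.resize(t[140:215,85:245,::-1].astype(np.uint8),(800,375),interpolation=2)
a=cv2.resize(s[100:145,240:336,::-1].astype(np.uint8),(480,225),interpolation=2);c=cv2.resize(s[90:235,230:434,::-1].astype(np.uint8),(320,225))
cv2.imwrite("pics/c8.png",np.vstack([b,np.hstack([a,c])]))
E
```

```text
[array([619.85, 126.  , 163.05]), array([619.85, 126.  , 163.05]), array([619.85, 126.  , 163.05])] 12.768607264830141 [ 0.  0. -1.]
[[ 7  8  8  7  7  5  1 -1 -1  7 19 24 18 16 16 15 15 15]
 [ 7  8  8  7  7  7  4  0 -2  1 14 22 19 16 15 16 16 15]
 [ 7  7  7  7  7  7  6  3 -1 -1  7 19 24 19 16 15 15 15]
 [ 7  7  7  7  8  7  7  5  2  0  1 11 20 24 18 15 15 15]
 [ 7  7  7  7  7  7  7  7  4  1 -1  3 15 23 20 16 15 15]
 [ 7  7  7  7  7  7  7  7  6  3  0  1  9 21 24 16 15 15]
 [ 7  7  6  7  7  7  7  7  6  5  3  1  4 15 23 19 15 14]
 [ 7  7  7  7  7  8  7  8  8  9  7  3  1  7 18 23 17 15]
 [ 7  6  7  7  7  9 11 13 14 13  9  3  0 -1  6 18 21 17]
 [ 7  7  7  7 10 18 32 34 22  6  0  0  0 -3 -4  8 21 20]
 [ 7  7  7  8 14 35 63 59 22  1  0  0  0 -1 -1  0 14 23]
 [ 7  7  7  8 15 45 82 77 21  0  0  0  0  0  0  1 10 22]
 [ 7  8  7  8 14 44 86 89 33  1  0  0  0  0  1  3 11 23]
 [ 7  7  7  8 12 36 74 88 52  9  1  0  1  2  5 11 22 22]
 [ 7  8  8  8  9 23 50 69 56 33 15 11 15 20 21 20 18 15]
 [ 7  7  8  7  8 12 24 37 38 31 25 21 18 15 13 11 10  9]
 [ 7  8  7  7  8  8 11 15 16 15 13 12 10  9  8  8  7  7
[... 3698 characters left out ...]
9  59  59  59  59  59  59  59  59  59  58  58  62  86 133 179 205 212 211 205 200 200 204 209 212 215 218 220 221 223 224 225]
 [ 59  59  59  59  59  59  59  59  59  59  59  59  59  59  59  58  59  59  58  58  58  67  97 145 186 205 208 203 197 197 201 207 210 213 216 219 221 221 221 223]
 [ 60  60  59  60  59  59  59  59  59  59  58  59  59  59  59  59  58  59  58  58  58  60  73 112 161 192 203 201 195 193 198 203 209 212 215 218 220 220 219 220]
 [ 60  60  60  60  59  59  59  59  59  59  59  59  59  60  59  59  59  58  58  58  58  59  63  84 127 169 192 197 192 190 194 201 206 210 213 216 218 219 219 221]]
0.93 257 341 285 330
0.68 172 198 157 186
0.58 164 242 233 247
0.57 177 188 284 368
```

View pics/c8.png

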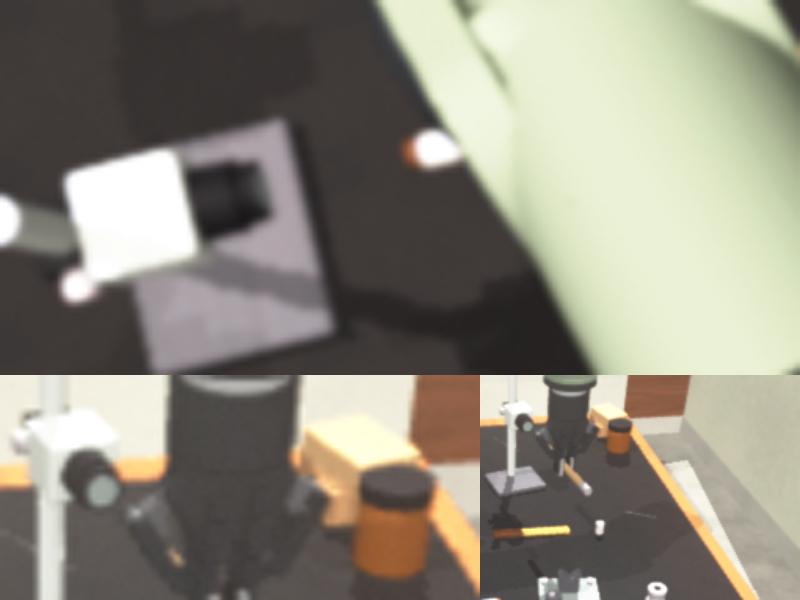

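The top crop shows the tip at (405,150), pointing at the lens rim (268,193). The gap is close to the target. Computing the residual.

Run:
```python
from h import *
np.set_printoptions(precision=2,suppress=True)
a=np.radians(102.8);u=np.array([np.cos(a),np.sin(a)]);n=np.array([u[1],-u[0]])
L=onz("side",260.2,122.9,180.2);print("lens",L,proj("top",L))
b=L[:2]+u*15;print("axis 15 behind in top",proj("top",[*b,180.2]),proj("top",[*(L[:2]-u*70),180.2]),"7 up",proj("top",[*(L[:2]-u*70),186.5]))
for z in(180,186.5):
    t=onz("top",165.3,169.9,z);d=(L-t)[:2];print(z,t,"gap",d@u,"lat(tip rel axis)",-d@n)
# housing lateral centre (from quad corners at z 205)
h=np.array([584.3,404.53,597.92,342.44,543.86,329.81,530.34,391.73]).reshape(4,2).mean(0);print("housing lat rel lens",(h-L[:2])@n)
T=np.array([619.85,126]);print("kinematic tip(113)",T+u*113,(L[:2]-T-u*113)@u,(T-L[:2])@n)
# side view: visible wood blob through linkage
s=np.load("s3.npy");rb=s[:,:,0]-s[:,:,2];m=(rb[125:150,266:285]>45)
ys,xs=np.nonzero(m);print("blob",xs+266,ys+125)
for d in(30,50,70,77): print(d,proj("side",[*(T+u*d),180.5]),proj("side",[*(T+u*d),187]))
# rear part in side view
for r in range(150,186,3):
    row=rb[r,290:330];g=s[r,290:330].mean(1);k=np.nonzero(((row>25)|(g>150)))[0]
    print(r,(k+290).tolist()[:14])
for d in(-107,-95,-80,-60,-40): print(d,proj("side",[*(T+u*d),180.5]))
```

```text
lens [579.9  309.09 180.2 ] [[136.35 177.39]]
axis 15 behind in top [[130.15 178.9 ]] [[165.23 170.35]] 7 up [[164.71 170.08]]
180 [596.51 240.69 180.  ] gap 70.37675547036461 lat(tip rel axis) 1.0385873904430132
186.5 [595.8  239.45 186.5 ] gap 71.43071436740198 lat(tip rel axis) 0.07466384772219171
housing lat rel lens -2.545247068761147
kinematic tip(113) [594.82 236.19] 74.38779966262227 -1.6069816727356234
blob [275 275 284 283 284 283 284 284] [136 137 146 147 147 148 148 149]
30 [[279.21 143.79]] [[279.32 141.92]]
50 [[276.54 140.92]] [[276.64 139.05]]
70 [[273.93 138.11]] [[274.02 136.26]]
77 [[273.03 137.14]] [[273.12 135.3 ]]
150 []
153 [290, 291]
156 [290, 291, 292, 293, 294]
159 [290, 291, 292, 293, 294, 295, 296, 297]
162 [294, 295, 296, 297, 298, 299, 300]
165 [297, 298, 299, 300]
168 []
171 []
174 []
177 []
180 []
183 []
-107 [[299.44 165.52]]
-95 [[297.52 163.46]]
-80 [[295.17 160.93]]
-60 [[292.1  157.64]]
-40 [[289.11 154.42]]
```

The residuals are small: gap about 71–73 mm, lateral under 1 mm, height about 0.3 mm. I'll nudge 2 mm forward, settle and hand in.

Request:
apply_moves --increments '[{"tx":0.08,"ty":0,"tz":0,"roll":0,"grip":-1},{"tx":0,"ty":0,"tz":0,"roll":0,"grip":-1},{"tx":0,"ty":0,"tz":0,"roll":0,"grip":-1},{"tx":0,"ty":0,"tz":0,"roll":0,"grip":-1},{"tx":0,"ty":0,"tz":0,"roll":0,"grip":-1},{"tx":0,"ty":0,"tz":0,"roll":0,"grip":-1}]'

```text
time_s: 12.65
tool_pos: [619.4, 128.0, 163.0]
orientation: [[-0.221, 0.975, -0.0], [0.975, 0.221, -0.0], [-0.0, -0.0, -1.0]]
wrist_force: [0.4, 1.0, -1.1]
gripper_width: 0.145
gripper_force: 39.1
```

Run:
```python
from rig import telemetry,workorder
o=telemetry.get_obs();print(o["tool_pos"],o["gripper_force"],abs(o["qd"]).max())
print(workorder.hand_in())
```

```text
[619.40300663 128.00469994 163.03958361] 39.11007285118103 0.0017226748095775161
the job is handed in; nothing more can be done
None
```

Handed in at about 12.7 s: the clamp arm is swung open to its stop, and the maple shaft is held steady and level on the lens axis with its tip about 70 mm from the glass (estimated to within 2–3 mm from the images).

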